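# Index the die selector to the square and start the press

### The job

On the round die selector, push the upright tab round with the fingers until the dial's ring is centred round the token with the square mark and leave it there, then press the white push button fully down and let it come up again. Do not press the button before the dial is set, do not lift the dial off its seat, and leave the loose cutters, measure, mould and tin where they are.

Things in the scene. Friction and masses are not known exactly. Their poses are not given: they have to be found in the camera images.
- selector: Fixed round die selector screwed to the table: a grey disc 252 mm across and 20 mm thick. Origin: centre of its underside, on the table and on the vertical axis of the dial; its -x axis is its front, facing the robot, give or take 0.3 rad of yaw. Four station tokens stand on its top in an arc of 96 mm radius round the dial axis, at 25 and 75 degrees either side of the front; which token is at which station changes.
- dial (a joint): Turn of the dial about the selector's vertical axis in rad, positive counterclockwise seen from above, range -1.6 to 1.6. The dial is a flat aluminium disc 124 mm across, its top about 33 mm above the table (a low hub at the middle reaches 40 mm). At value q its tab and ring lie from the axis along the selector's -x axis turned by q. It stays where it is left (friction 0.12 N m, about 2.5 N at the tab) and has no click stops. Starts at -0.15 to 0.15, between two stations.
- dial_seat (a joint): How far the dial is raised off its seat, in m: 0 seated. The dial (0.5 kg) is not fastened down and would lift off up to 30 mm if pulled up; it must stay seated.
- tab (a point): The protruding tab: an upright steel blade on the dial, 24 mm long radially (38 to 62 mm from the axis), 10 mm thick, from the dial up to 86 mm above the table (its foot, 18 mm thick, ends 37 mm above the table). The point lies in the middle of the blade, 50 mm from the axis, 76 mm above the table. Push its broad side faces.
- ring_centre (a point): Centre of the open steel ring (56 mm over all, 46 mm inside, 5 mm wire, 33 mm above the table) that the dial carries outside the tab, on the same radius, 96 mm from the axis. The ring frames whichever token it is over.
- token_square: The token to select: white disc 36 mm across, 4 mm thick, with a dark solid raised square 22 mm wide (4 mm high) in its middle. Fixed on the selector. Origin: centre of its underside, 20 mm above the table, 96 mm from the dial axis.
- token_cross: Same white disc with a raised plus-shaped cross, 28 mm wide with 6 mm arms. A wrong station.
- token_bar: Same white disc with a single raised bar, 28 by 6 mm. A wrong station.
- token_dot: Same white disc with one small raised dot, 8 mm across. A wrong station.
- start (a joint): Travel of the push button in m: 0 out, 0.006 fully down. Sprung (5 N fully down), comes back up by itself.
- start_top (a point): Centre of the top face of the push button, a white round button 40 mm across on a black housing, on a fixed aluminium box (80 x 70 x 30 mm) to the right of the selector. It is pressed straight down.
- control_box: The fixed aluminium box that carries the button, 80 (x) by 70 (y) by 30 mm. Origin: centre of its underside.
- cutter_0: Loose small fluted steel cutter, 20 mm across, 21 mm high, near the front between selector and button box. Leave alone.
- cutter_3: Loose small blossom cutter, 23 mm across, 18 mm high, behind the gap between selector and button box. Leave alone.
- jigger_1: Loose steel double-cone measure, 41 mm across, 100 mm high, behind the button box. Leave alone.
- press_mould: Loose carved wooden mould, 58 x 160 x 27 mm, left of the selector. Leave alone.
- cutter_tin: Loose round tin of cutters, 122 mm across, 25 mm high, back left of the selector. Leave alone.

How it is judged:
By the outcome, as a careful person would: the job done as asked, in the order asked, and still so for the second after the job is handed in, with the robot touching nothing.
It also fails if it takes over 48 s, if anything falls off the work surface, if the arm or the gripper's body presses on something with over 40 N, if the wrist force passes 120 N, or if a joint passes its speed limit or range.

### The arm

A 6-joint arm with a two-finger parallel gripper is mounted at the origin on a cart in front of the work surface, level with it; the furniture and walls round the work are solid. World frame = base frame: x ahead of the robot, y to its left, z up, the work surface at z = 0. Lengths are in m, angles in degrees, forces in N, time in s.
With the tool pointing down it reaches from about 0.4 to 0.825 m from the base axis. Payload 7 kg.
Tool frame: the origin (TCP) lies at the very end of the fingers, on their centre line; the grasp point (between the pads) lies 19 mm behind it (r.grasp_offset is the z of the grasp point in the tool frame, in m); z points along the fingers, y is the direction in which the jaws open and shut (so a half turn about z gives the same grasp; the last joint's range is limited). The gripper opens to 88 mm and grips with 3 to 60 N. Pads are 19 mm wide; open, the fingers measure 130 mm over their backs; the gripper's body (78 mm by 193 mm) begins 47 mm behind the grasp point.
Start: joints at [81.079, 20.546, 0.682, 0, -70.136, -16.507], TCP at [0.29, 0.61, 0.227] pointing down, gripper open.
Joint ranges: [-176.03, 176.03], [-82.01, 121.73], [-58.28, 71.71], [-173.87, 95.51], [-174.79, -0.11], [-173.66, 173.66]. Speed limits (degrees/s): [136.94, 136.94, 172.46, 180, 180, 180].

### API

Orientations are given as [roll, pitch, yaw] about the fixed x, y, z axes, in that order (R = Rz(yaw) Ry(pitch) Rx(roll)).
In Python, from plant import r, capture, calibration, order gives the robot as it stands.
- The arm moves only by the tool servo_tool, never from a script. Its arguments are lists of equal length, an entry for each row: "grip": the closure, from -1 (fully open) to 1 (shut), so that 0 is half open; "translation": the shift along the tool's x, y, z in m, a list of three; "turn": the turn about the tool's z in rad. A call has 1 to 10 rows; each row is the pose to reach, as a shift and turn from the pose commanded when the call began, along the tool's axes at that moment; what a row does not reach only later rows make up. A row lasts 1/12 s, in which the tool goes at most 41.7 mm and 7.16 degrees, less where a joint would pass 70% of its speed; a pose out of reach is approached as far as the arm can. A call with a gripper value outside its range is refused whole. The fingers move at their own pace and stop on an object; "newtons" is the grip in N (left out, the last holds). Time passes only in rows, so rows that repeat a pose let the fingers close. It gives the time, the measured TCP pose, the force and the opening at its end, in the units of the state.
- r.get_state(): the state, without advancing time (a new reading comes with each control period).
- capture(name): name is "side" or "top" or "wrist"; returns (picture, depth): 420x560x3 uint8, blue, green, red; 420x560 float32, m along the optical axis (not along the pixel's ray), 0 where there is no reading.
- calibration(name): a dict with "fx", "fy", "cx", "cy" (pixels), "dist_coeffs" ([k1, k2, p1, p2, k3] as OpenCV has them; the pictures are not rectified), "view" (4x4, takes a point from world to camera coordinates). Camera axes: x right, y up, looking along -z (the intrinsics and any distortion apply to the point x, -y, -z); pixel columns grow to the right and rows downward; lengths in m; the calibration is good to about 2 mm. A picture is of the moment at which its call begins: read the wrist's pose just before it. calibration takes no time and is no camera call; for the wrist camera it gives the pose at the moment of the call.
- order.close_job(): hands the job in, once; it reports no verdict.
The state is a dict: "time_s": time; "joints": joint angles; "qd": joint speeds; "joint_torque": joint torques, N m; "tcp_pos": TCP position; "eef_rot": TCP orientation; "contact_force": force on the tool from outside, world axes, zero at the start; "moment": the same for the moment, N m; "gripper_width": finger opening in m.
Only numpy, scipy, OpenCV 4.12 (cv2) and the standard library are available. Lean on these libraries where they do the work, as an engineer would, in place of code of your own. Each camera call takes 0.05 s, during which the arm holds its last target.

## Working session

There is one attempt and no reset: what is moved stays moved. The work goes in short steps, Python scripts to look and compute and a tool call to move; the robot and the scene stay as the last step left them, time stands still between calls to the robot, and variables do not carry over. Pictures are saved under pics/ and viewed, and the job is handed in when it is done.

Besides the shell and the picture viewer there is one more tool, called after ">>>" as a command line: name --pt "numbers of a row" for each row, then --argument value for the rest. servo_tool: Moves the arm, as the interface text tells. Its arguments: {"type":"object","properties":{"grip":{"type":"array","items":{"type":"number"}},"translation":{"type":"array","items":{"type":"array","items":{"type":"number"}}},"turn":{"type":"array","items":{"type":"number"}},"newtons":{"type":"number"}},"required":["grip","translation","turn"]}

```bash
ls; mkdir -p pics
python3 - <<'E'
from plant import r,capture,calibration,order
import cv2
print(r.get_state())
for n in("top","side"):
    p,d=capture(n);cv2.imwrite(f"pics/{n}0.png",p);import numpy as np;np.save(f"{n}0.npy",d);c=calibration(n);print(n,c)
E
```

```text
pics
{'time_s': 0.0, 'joints': array([ 8.10797519e+01,  2.05904319e+01,  6.33029347e-01, -2.05478419e-02,
       -7.01365869e+01, -1.65086464e+01]), 'qd': array([-0.0301783 , -0.02153445,  0.06048972, -0.07791575,  0.00342271,
        0.06482342]), 'joint_torque': array([-2.02747979e-03, -5.82716238e+01,  2.93054706e+01,  6.99694276e+00,
        6.95110793e-03, -1.55839580e-04]), 'tcp_pos': array([0.28962959, 0.60914727, 0.22562702]), 'eef_rot': array([ 1.79904396e+02, -8.19069046e-03, -2.54358852e+01]), 'contact_force': array([ 1.32037365,  0.88381144, -0.38631178]), 'moment': array([-0.05669901, -0.00781415, -0.00473758]), 'gripper_width': 0.08775456990348142}
top {'fx': 454.58012490569155, 'fy': 454.58012490569155, 'cx': 271.14947990318063, 'cy': 214.88288293290896, 'dist_coeffs': array([-0.13527624,  0.        ,  0.        ,  0.        ,  0.        ]), 'view': array([[ 0.0212175 , -0.99959819, -0.01879568,  0.06709838],
       [ 0.98715027,  0.01796768,  0.15878132, -0.53753852],
       [-0.15837981, -0.02192311,  0.98713485, -1.16743625],
       [ 0.        ,  0.        ,  0.        ,  1.        ]])}
side {'fx': 449.6519121346735, 'fy': 449.6519121346735, 'cx': 277.77652377319623, 'cy': 207.73435370275294, 'dist_coeffs': array([-0.11277082,  0.        ,  0.        ,  0.        ,  0.        ]), 'view': array([[ 0.93999871, -0.34097114, -0.01187845, -0.46368729],
       [ 0.22809328,  0.60216004,  0.76509917, -0.22879805],
       [-0.25372401, -0.72190164,  0.64380289, -1.05354422],
       [ 0.        ,  0.        ,  0.        ,  1.        ]])}
```

View pics/top0.png

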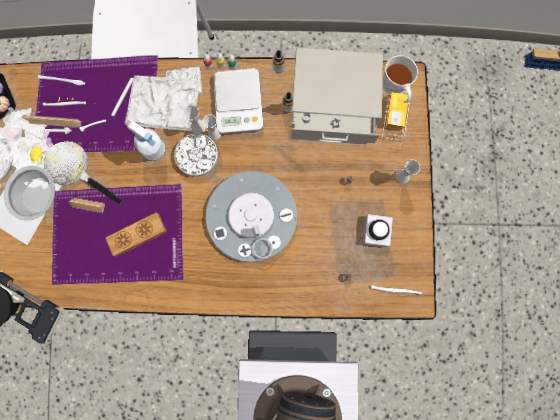

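View pics/side0.png

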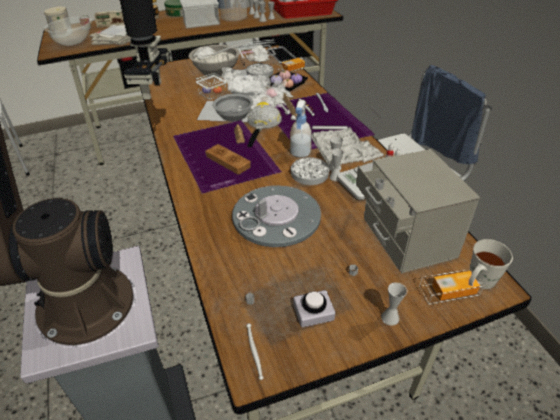

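```bash
cat > h.py <<'E'
import numpy as np,cv2
from plant import r,capture,calibration,order
def ray(n,u,v,c=None):
    c=c or calibration(n)
    K=np.array([[c['fx'],0,c['cx']],[0,c['fy'],c['cy']],[0,0,1]])
    p=cv2.undistortPoints(np.array([[[u,v]]],float),K,c['dist_coeffs'])[0,0]
    V=c['view'];R=V[:3,:3];t=V[:3,3]
    return -R.T@t, R.T@np.array([p[0],-p[1],-1])
def atz(n,u,v,z,c=None):
    o,d=ray(n,u,v,c);return o+d*(z-o[2])/d[2]
def proj(n,P,c=None):
    c=c or calibration(n)
    K=np.array([[c['fx'],0,c['cx']],[0,c['fy'],c['cy']],[0,0,1]])
    V=c['view'];q=(V[:3,:3]@np.atleast_2d(P).T).T+V[:3,3];q=q*[1,-1,-1]
    return cv2.projectPoints(q[:,None],np.zeros(3),np.zeros(3),K,c['dist_coeffs'])[0][:,0]
E
python3 - <<'E'
from h import *
p=cv2.imread('pics/top0.png')
cv2.imwrite('pics/top0z.png',cv2.resize(p[165:275,195:405],None,fx=3.8,fy=3.8,interpolation=cv2.INTER_CUBIC))
for n,u,v,z in[("sq",221,234,.028),("cross",245,250,.028),("dot",273,243,.026),("bar",287,214,.028),("ring",262,248,.033),("discL",205,216,.02),("discR",297.5,216,.02),("btn",379,229,.055)]: print(n,atz("top",u,v,z).round(3))
d=np.load('top0.npy')
for u,v in[(379,229),(250,205),(221,234),(368,240)]:
    o,dd=ray("top",u,v);print((o+dd*d[v,u]).round(3))
E
```

```text
sq [0.484 0.212 0.028]
cross [0.442 0.146 0.028]
dot [0.463 0.072 0.026]
bar [0.542 0.035 0.028]
ring [0.448 0.1   0.033]
discL [0.534 0.259 0.02 ]
discR [0.538 0.007 0.02 ]
btn [ 0.502 -0.207  0.055]
[ 0.503 -0.209  0.049]
[0.564 0.136 0.033]
[0.485 0.212 0.024]
[ 0.475 -0.183  0.03 ]
```

View pics/top0z.png

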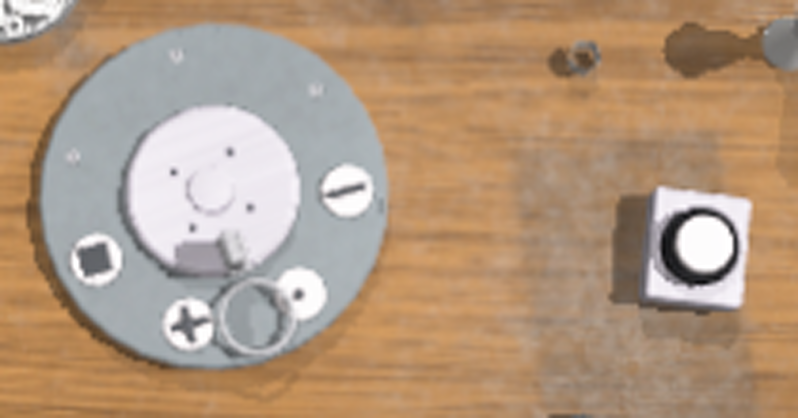

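Run:
```python
from h import *
from scipy.optimize import least_squares
T=np.array([atz("top",u,v,z)[:2] for u,v,z in[(220.5,233.2,.028),(244.7,250.3,.028),(273.9,242.4,.026),(286.3,215.3,.028)]])
A=np.radians([-75,-25,25,75])
f=lambda p:(p[:2]-0.096*np.c_[np.cos(A+p[2]),np.sin(A+p[2])]-T).ravel()
s=least_squares(f,[.536,.133,0]);print(s.x,np.degrees(s.x[2]),(s.fun*1000).round(1))
ring=atz("top",262.4,248.4,.033)[:2]-s.x[:2];print(np.linalg.norm(ring),"ring ang world",np.degrees(np.arctan2(-ring[1],-ring[0])),"q",np.degrees(np.arctan2(-ring[1],-ring[0])-s.x[2]))
for n in("side",):
  p=cv2.imread(f'pics/{n}0.png')
  P=[np.r_[s.x[:2]-.096*np.array([np.cos(a+s.x[2]),np.sin(a+s.x[2])]),.028] for a in A]+[np.r_[s.x[:2],.04],[.502,-.207,.05]]
  for q in proj(n,P): cv2.drawMarker(p,tuple(int(round(x)) for x in q),(0,0,255),0,5)
  cv2.imwrite('pics/side0z.png',cv2.resize(p[175:330,220:345],None,fx=3.8,fy=3.8))
print(P[-1],proj("top",P[-1]))
```

```text
[0.53623095 0.13238723 0.28681065] 16.433039924886923 [-0.   1.  -0.2  0.  -0.2 -0.3  0.4 -0.7]
0.09505320509818081 ring ang world 20.389030304174753 q 3.9559903792878295
[0.502, -0.207, 0.05] [[378.41441009 229.16185642]]
```

View pics/side0z.png

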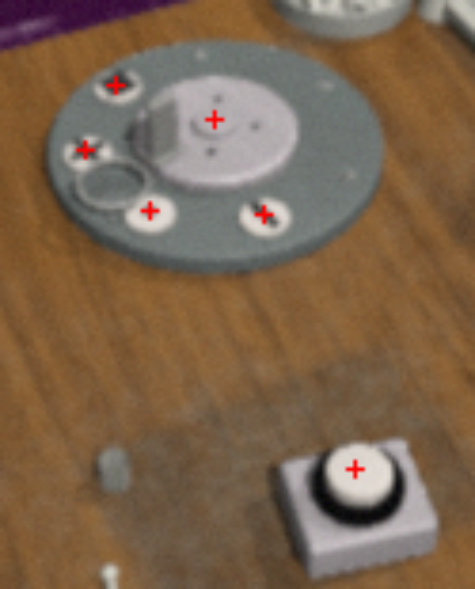

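>>> servo_tool --grip '[0.2,0.2,0.2,0.2,0.2,0.2,0.2,0.2,0.2,0.2]' --pt "0.02 0.018 0.005" --pt "0.05 0.045 0.01" --pt "0.08 0.073 0.016" --pt "0.11 0.1 0.02" --pt "0.14 0.128 0.03" --pt "0.17 0.156 0.035" --pt "0.2 0.183 0.04" --pt "0.23 0.211 0.045" --pt "0.255 0.233 0.05" --pt "0.27 0.248 0.05" --turn '[-0.05,-0.15,-0.25,-0.36,-0.47,-0.58,-0.68,-0.75,-0.79,-0.8]'

```text
time_s: 0.93
tcp_pos: [0.4271, 0.2663, 0.1755]
eef_rot: [180.0, 0.1, 20.5]
contact_force: [0.7, -0.4, -0.5]
gripper_width: 0.0356
```

>>> servo_tool --grip '[0.2,0.2,0.2,0.2,0.2,0.2,0.2,0.2]' --pt "0.001 0.02 0.005" --pt "0.002 0.05 0.01" --pt "0.003 0.08 0.02" --pt "0.004 0.11 0.03" --pt "0.005 0.14 0.04" --pt "0.005 0.155 0.045" --pt "0.005 0.163 0.05" --pt "0.005 0.163 0.05" --turn '[0,0,0,0,0,0,0,0]'

```text
time_s: 1.6
tcp_pos: [0.4883, 0.117, 0.1253]
eef_rot: [180.0, 0.1, 20.3]
contact_force: [0.4, 0.6, 0.2]
gripper_width: 0.035
```

Run:
```python
from h import *
s=r.get_state();print(s['tcp_pos'],s['eef_rot'],s['gripper_width'])
for n in("wrist","top"):
    p,d=capture(n);
    if n=="top":p=cv2.resize(p[165:275,195:405],None,fx=3.8,fy=3.8)
    cv2.imwrite(f"pics/{n}1.png",p)
```

```text
[0.48831675 0.11704812 0.12534847] [1.79980221e+02 1.24340353e-01 2.02786668e+01] 0.03500147955578195
```

View pics/wrist1.png

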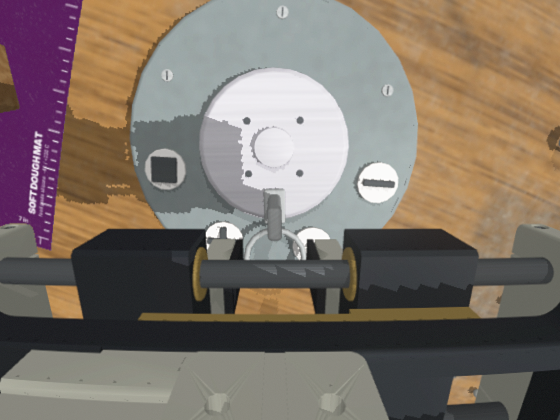

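View pics/top1.png

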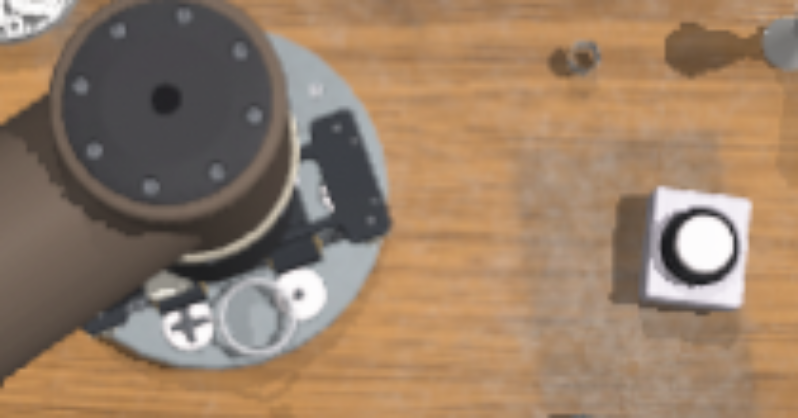

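Run:
```python
from h import *
c=calibration("wrist")
for n,u,v,z in[("hub",274,147,.04),("sq",164,169.5,.028),("bar",378,183,.028),("tabtop",274.5,198,.086),("scr1",282,12,.02)]:print(n,atz("wrist",u,v,z,c))
```

```text
hub [0.53983066 0.13795091 0.04      ]
sq [0.48933334 0.219034   0.028     ]
bar [0.54235004 0.04350133 0.028     ]
tabtop [0.51065801 0.12669607 0.086     ]
scr1 [0.64000968 0.16856292 0.02      ]
```

>>> servo_tool --grip '[0.2,0.2,0.2,0.2,0.2,0.2]' --pt "0.002 0 0.015" --pt "0.002 0 0.035" --pt "0.002 0 0.055" --pt "0.002 0 0.068" --pt "0.002 0 0.073" --pt "0.002 0 0.073" --turn '[0,0,0,0,0,0]'

```text
time_s: 2.2
tcp_pos: [0.49, 0.12, 0.0529]
eef_rot: [180.0, 0.1, 20.5]
contact_force: [-0.5, 0.5, -0.2]
gripper_width: 0.035
```

Run:
```python
from h import *
p,d=capture("wrist");cv2.imwrite(f"pics/wrist2.png",p)
s=r.get_state();print(s['tcp_pos'],s['eef_rot'],s['gripper_width'])
```

```text
[0.49062945 0.12020699 0.05379894] [1.79988029e+02 8.21112227e-03 2.04864452e+01] 0.035104131366189215
```

View pics/wrist2.png

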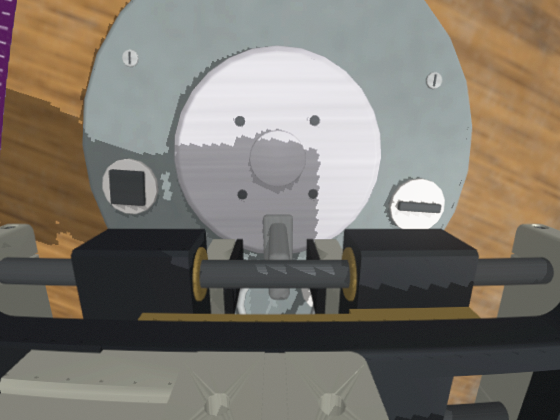

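Run:
```python
from h import *
s=r.get_state();c=calibration("wrist");print(s['tcp_pos'])
for n,u,v,z in[("hub",277,158,.04),("sq",127,187,.028),("bar",417.5,206,.028)]:print(n,atz("wrist",u,v,z,c))
a=np.radians(20.4);u=np.array([np.cos(a),np.sin(a)])
ax=np.array([.536,.1324])
print("tcp",proj("wrist",s['tcp_pos'],c))
for rr in(.038,.062):
  for z in(.037,.086):print(rr,z,proj("wrist",np.r_[ax-rr*u,z],c))
```

```text
[0.49062945 0.12020699 0.05379894]
hub [0.53990976 0.13689668 0.04      ]
sq [0.49003469 0.21752537 0.028     ]
bar [0.5424942  0.04295765 0.028     ]
tcp [[274.01330992 254.31631093]]
0.038 0.037 [[281.32547001 229.90378609]]
0.038 0.086 [[283.83130479 264.34590214]]
0.062 0.037 [[280.98402561 266.40820483]]
0.062 0.086 [[283.24078837 311.20517278]]
```

```bash
cat >> h.py <<'E'
def plan(turns,e=.004,ax=(.538,.135),rad=.05,p0=None,psi0=None):
    s=r.get_state();p0=s['tcp_pos'] if p0 is None else p0;psi0=s['eef_rot'][2] if psi0 is None else psi0
    q=np.radians(psi0)
    for t in turns:
        a=q-t;w=np.array(ax)-rad*np.array([np.cos(a),np.sin(a)])+e*np.array([-np.sin(a),np.cos(a)])-p0[:2]
        print(t,[round(float(w@[np.cos(q),np.sin(q)]),4),round(float(w@[np.sin(q),-np.cos(q)]),4)],np.degrees(a).round(1))
E
python3 -c "
from h import *
plan([0,.1,.2,.3,.4,.5,.6,.7,.8,.9])"
```

```text
0 [-0.0004, -0.0013] 20.5
0.1 [0.0002, -0.0063] 14.8
0.2 [0.0013, -0.0111] 9.0
0.3 [0.003, -0.0159] 3.3
0.4 [0.0051, -0.0204] -2.4
0.5 [0.0076, -0.0248] -8.2
0.6 [0.0105, -0.0288] -13.9
0.7 [0.0139, -0.0325] -19.6
0.8 [0.0176, -0.0359] -25.4
0.9 [0.0216, -0.0389] -31.1
```

>>> servo_tool --grip '[0.45,0.6,0.6,0.6,0.6,0.6,0.6,0.6,0.6,0.6]' --pt "0 -0.001 0" --pt "0 -0.001 0" --pt "0 -0.001 0" --pt "0.0 -0.004 0" --pt "0.0 -0.006 0" --pt "0.001 -0.011 0" --pt "0.003 -0.016 0" --pt "0.005 -0.0205 0" --pt "0.0075 -0.025 0" --pt "0.0105 -0.029 0" --turn '[0,0,0,0.05,0.1,0.2,0.3,0.4,0.5,0.6]' --newtons 5

```text
time_s: 3.08
tcp_pos: [0.4899, 0.1498, 0.0541]
eef_rot: [180.0, 0.0, -14.3]
contact_force: [-2.1, -2.9, 2.3]
gripper_width: 0.0177
```

Run:
```python
from h import *
for n in("wrist","top"):
    p,d=capture(n);
    if n=="top":p=cv2.resize(p[165:275,195:405],None,fx=3.8,fy=3.8)
    cv2.imwrite(f"pics/{n}3.png",p)
s=r.get_state();print(s['tcp_pos'],s['eef_rot'],s['gripper_width'])
plan([0,.1,.2,.3,.4,.5,.6,.65,.7,.75])
```

```text
[0.49040906 0.15042953 0.0539794 ] [-1.79986036e+02 -1.34317264e-02 -1.40603560e+01] 0.01749664050456366
0 [-0.0001, -0.0006] -14.1
0.1 [0.0006, -0.0056] -19.8
0.2 [0.0017, -0.0104] -25.5
0.3 [0.0033, -0.0152] -31.2
0.4 [0.0054, -0.0197] -37.0
0.5 [0.008, -0.0241] -42.7
0.6 [0.0109, -0.0281] -48.4
0.65 [0.0125, -0.03] -51.3
0.7 [0.0142, -0.0319] -54.2
0.75 [0.0161, -0.0336] -57.0
```

View pics/wrist3.png

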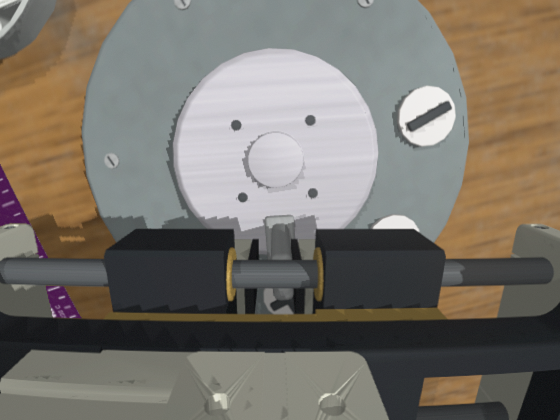

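View pics/top3.png

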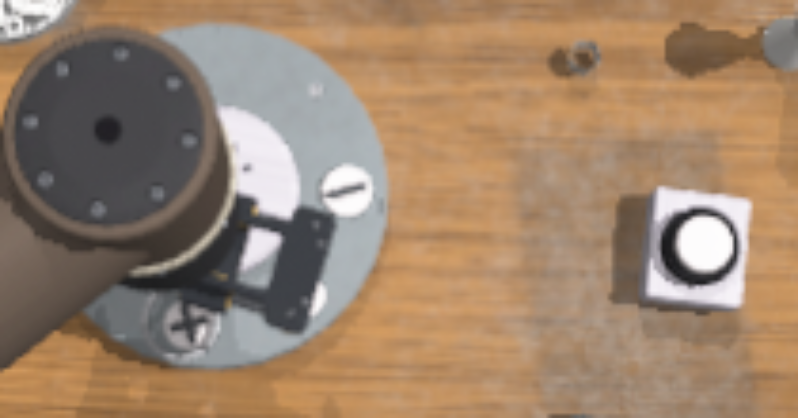

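>>> servo_tool --grip '[0.6,0.6,0.6,0.6,0.6,0.6,0.6,0.6,0.6,0.6]' --pt "0.0005 -0.0055 0" --pt "0.0015 -0.0105 0" --pt "0.0035 -0.015 0" --pt "0.0055 -0.0195 0" --pt "0.008 -0.024 0" --pt "0.0095 -0.026 0" --pt "0.011 -0.028 0" --pt "0.0125 -0.03 0" --pt "0.0125 -0.03 0" --pt "0.0125 -0.03 0" --turn '[0.1,0.2,0.3,0.4,0.5,0.55,0.6,0.65,0.65,0.65]'

```text
time_s: 4.02
tcp_pos: [0.5095, 0.1761, 0.0536]
eef_rot: [180.0, 0.0, -51.0]
contact_force: [-1.1, 1.1, -0.7]
gripper_width: 0.0178
```

Run:
```python
from h import *
for n in("wrist","top","side"):
    p,d=capture(n);cv2.imwrite(f"pics/{n}4raw.png",p)
    if n=="top":p=cv2.resize(p[165:275,195:405],None,fx=3.8,fy=3.8)
    if n=="side":p=cv2.resize(p[165:275,195:345],None,fx=5,fy=5)
    cv2.imwrite(f"pics/{n}4.png",p)
s=r.get_state();print(s['tcp_pos'],s['eef_rot'],s['gripper_width'],s['contact_force'])
```

```text
[0.50950522 0.17609958 0.05362692] [ 1.79998512e+02  5.28087735e-03 -5.10891633e+01] 0.01781317295104417 [-1.31474252 -0.01743951  0.39722068]
```

View pics/wrist4.png

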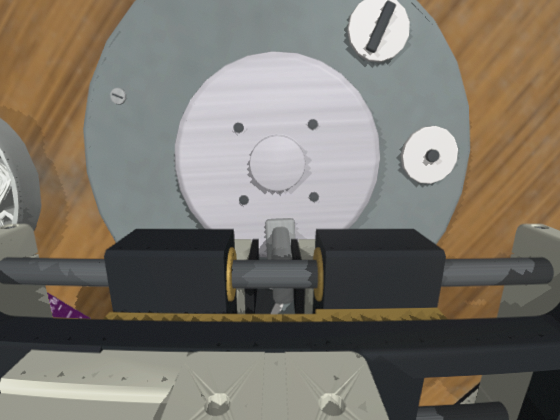

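View pics/top4.png

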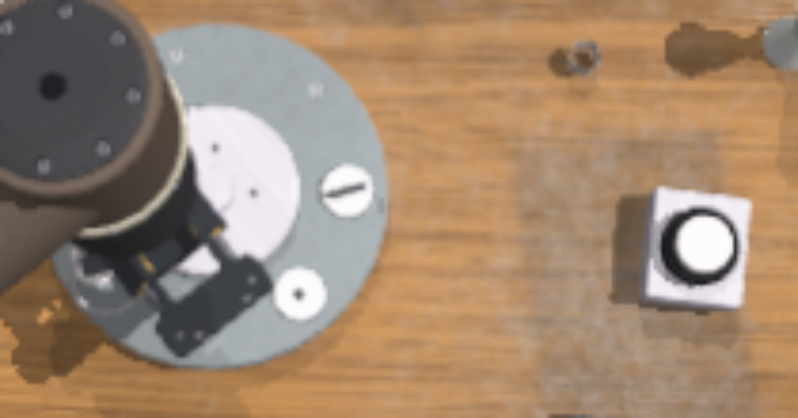

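View pics/side4.png

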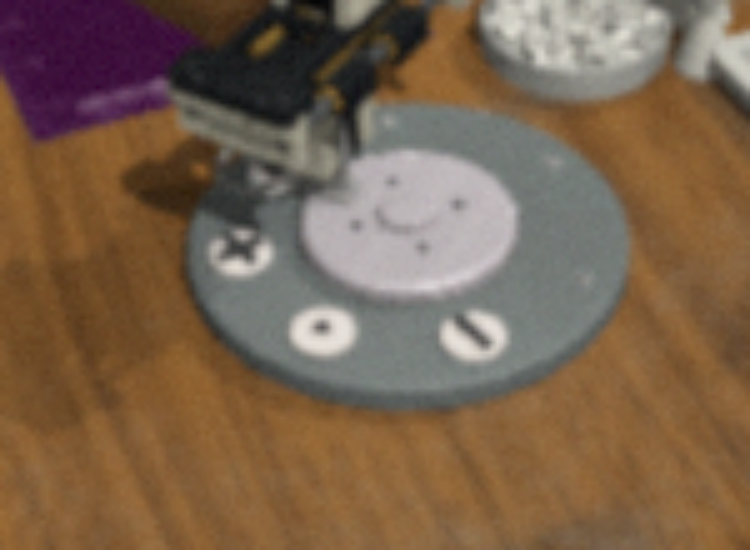

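Run:
```python
from h import *
c=calibration("wrist")
W=lambda L,z:np.array([atz("wrist",u,v,z,c)[:2] for u,v in L])
H=W([(238.5,127.5),(313,124.5),(243.5,200.5),(314,197)],.033)
hub=H.mean(0);print("hub",hub,W([(277,163)],.04),(H-hub))
T=W([(431.5,155)],.026)[0],W([(379,27)],.026)[0]
for t,a0 in zip(T,(25,75)):
    v=t-hub;print(np.linalg.norm(v),np.degrees(np.arctan2(-v[1],-v[0]))-a0)
h=H-hub
print("hole ang",np.degrees(np.arctan2(-h[:,1],-h[:,0])))
```

```text
hub [0.53835833 0.13640757] [[0.53906977 0.13586461]] [[ 0.02999091 -0.00191134]
 [-0.00190093 -0.02986695]
 [ 0.00174708  0.03005682]
 [-0.02983706  0.00172147]]
0.09481575936139847 16.921421817342022
0.09494889003871868 17.122104324415204
hole ang [176.35343399  86.35823008 -93.32663294  -3.30205141]
```

Run:
```python
from h import *
s=r.get_state();p=s['tcp_pos'][:2]-np.array([.538,.1355]);q=np.radians(s['eef_rot'][2])
for t in(.04,.08,.12,.14,.16,.165):
    R=np.array([[np.cos(t),np.sin(t)],[-np.sin(t),np.cos(t)]]);w=R@p-p
    print(t,(w@[np.cos(q),np.sin(q)]).round(4),(w@[np.sin(q),-np.cos(q)]).round(4))
```

```text
0.04 0.0002 -0.002
0.08 0.0004 -0.0039
0.12 0.0008 -0.0059
0.14 0.0009 -0.0069
0.16 0.0012 -0.0078
0.165 0.0012 -0.0081
```

>>> servo_tool --grip '[0.6,0.6,0.6,0.6,0.6,0.6,0.6]' --pt "0 -0.002 0" --pt "0.0005 -0.004 0" --pt "0.001 -0.006 0" --pt "0.001 -0.007 0" --pt "0.001 -0.008 0" --pt "0.001 -0.008 0" --pt "0.001 -0.008 0" --turn '[0.04,0.08,0.12,0.14,0.16,0.16,0.16]'

```text
time_s: 4.75
tcp_pos: [0.5166, 0.1804, 0.0535]
eef_rot: [180.0, -0.0, -60.3]
contact_force: [-1.3, -0.9, -0.8]
gripper_width: 0.0181
```

Run:
```python
from h import *
p,d=capture("wrist");cv2.imwrite(f"pics/wrist5.png",p)
s=r.get_state();print(s['tcp_pos'],s['eef_rot'],s['contact_force'])
```

```text
[0.51655049 0.18036354 0.0535415 ] [ 1.79997114e+02 -6.07140995e-03 -6.03202787e+01] [-1.51360946 -1.56867043 -1.4044774 ]
```

View pics/wrist5.png

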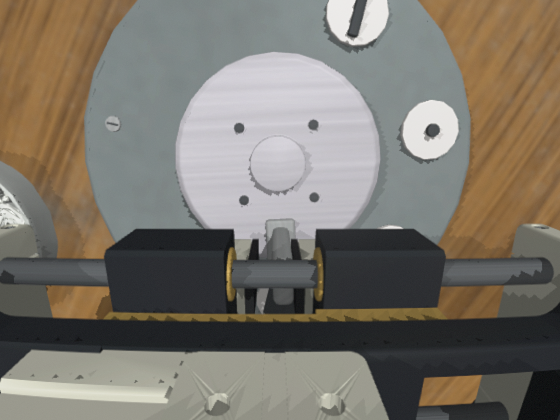

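>>> servo_tool --grip '[0.6,0.6,0.55,0.5,0.5,0.5,0.5,0.5,0.5,0.5]' --pt "0 0.002 0" --pt "0 0.0035 0" --pt "0 0.0035 0" --pt "0 0.0035 -0.01" --pt "0 0.0035 -0.04" --pt "0 0.0035 -0.07" --pt "-0.03 0.0035 -0.1" --pt "-0.065 0.0035 -0.12" --pt "-0.09 0.0035 -0.13" --pt "-0.09 0.0035 -0.13" --turn '[0,0,0,0,0,0,0,0,0,0]'

```text
time_s: 5.63
tcp_pos: [0.4692, 0.2612, 0.188]
eef_rot: [-179.6, 0.1, -60.2]
contact_force: [0.3, -0.7, 0.9]
gripper_width: 0.0218
```

>>> servo_tool --grip '[0.5,0.5]' --pt "0 0 0" --pt "0 0 0" --turn '[0,0]'

```text
time_s: 5.8
tcp_pos: [0.4688, 0.2569, 0.1839]
eef_rot: [-180.0, 0.0, -60.3]
contact_force: [0.1, -0.3, -0.5]
gripper_width: 0.022
```

Run:
```python
from h import *
c=calibration("wrist");np.save('c6.npy',c,allow_pickle=True)
for n in("wrist","top","side"):
    p,d=capture(n);cv2.imwrite(f"pics/{n}6raw.png",p)
    if n=="top":p=cv2.resize(p[165:275,195:405],None,fx=3.8,fy=3.8)
    if n=="side":p=cv2.resize(p[165:275,195:345],None,fx=5,fy=5)
    cv2.imwrite(f"pics/{n}6.png",p)
s=r.get_state();print(s['tcp_pos'],s['eef_rot'],s['gripper_width'],s['contact_force'])
```

```text
[0.46907707 0.2560948  0.18300176] [ 1.79930258e+02 -2.24959168e-02 -6.04339361e+01] 0.02189961729875188 [ 0.14525699  0.01419338 -0.65034326]
```

View pics/wrist6.png

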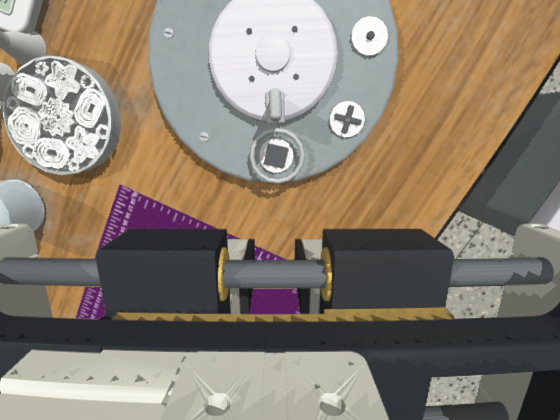

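View pics/top6.png

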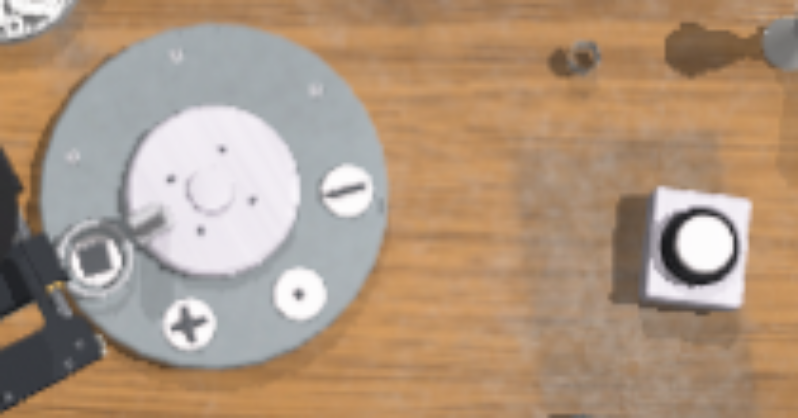

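View pics/side6.png

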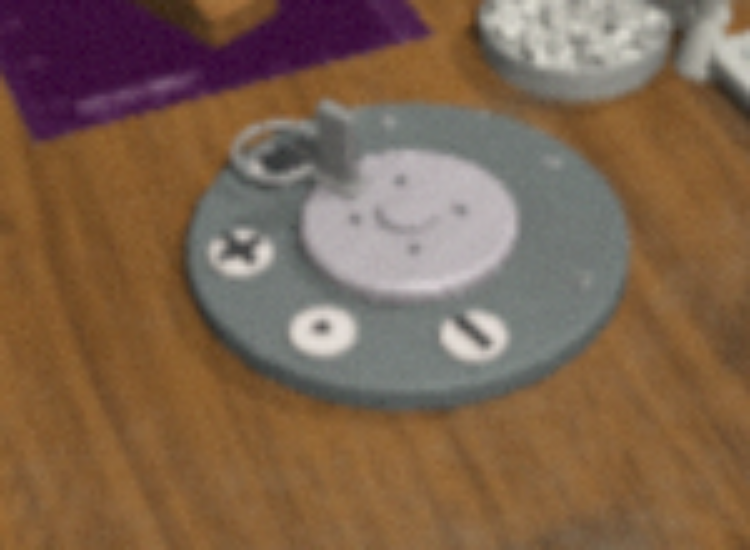

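Looks nearly centred. Measure the offset properly in the wrist picture.

Run:
```python
from h import *
p=cv2.imread('pics/wrist6raw.png')
cv2.imwrite('pics/w6z.png',cv2.resize(p[90:200,210:380],None,fx=4.7,fy=4.7,interpolation=cv2.INTER_CUBIC))
p=cv2.imread('pics/top6raw.png')
cv2.imwrite('pics/t6z.png',cv2.resize(p[205:255,200:270],None,fx=11,fy=11,interpolation=cv2.INTER_CUBIC))
```

```text
(no output)
```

View pics/w6z.png

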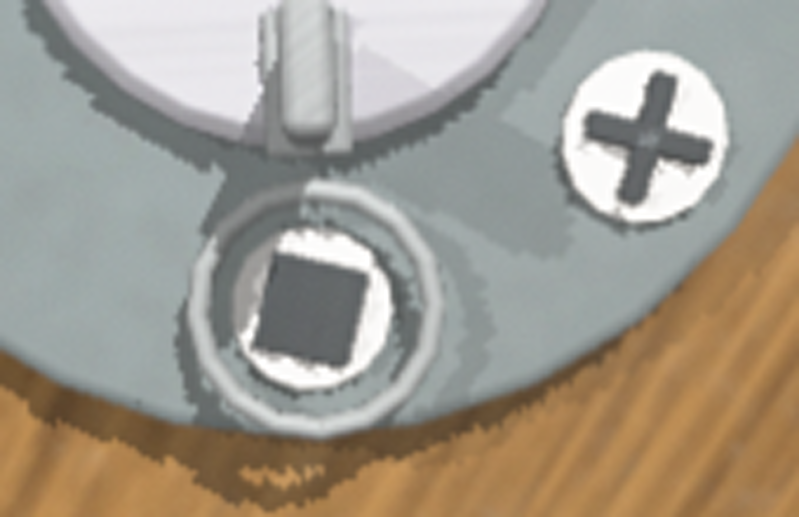

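View pics/t6z.png

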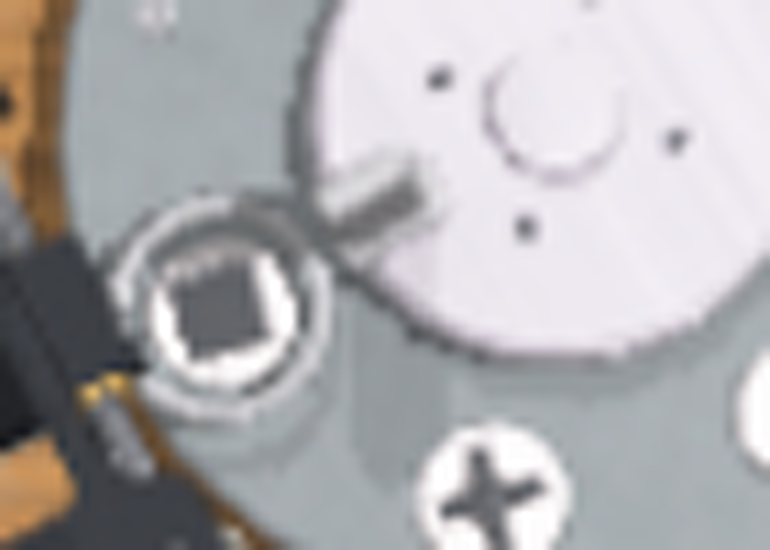

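Run:
```python
from h import *
c=np.load('c6.npy',allow_pickle=True).item()
def rep(n,ring,tok,hub,c):
    hub=atz(n,*hub,.04,c)[:2];R=atz(n,*ring,.033,c)[:2]-hub;T=atz(n,*tok,.028,c)[:2]-hub
    A=lambda v:np.degrees(np.arctan2(-v[1],-v[0]))
    print(n,hub,np.linalg.norm(R),np.linalg.norm(T),A(R),A(T),"diff mm",(R-T)*1000)
rep("wrist",(210+314.5/4.7,90+307.5/4.7),(210+313/4.7,90+308/4.7),(272.5,53.5),c)
rep("top",(200+222/11,205+307/11),(200+217/11,205+308/11),(250.3,214.8),None)
```

```text
wrist [0.53797712 0.13778872] 0.09391413969864627 0.09438301006310132 -57.64958091688765 -57.83652465343058 diff mm [-0.00953235 -0.56045641]
top [0.53589558 0.13354744] 0.09408728143088507 0.09553943854067062 -58.243103445757804 -59.00321884535118 diff mm [-0.31781975 -1.89467778]
```

>>> servo_tool --grip '[1,1,1,1,1,1,1,1,1,1]' --pt "0.015 0.007 0" --pt "0.04 0.019 0" --pt "0.07 0.033 0" --pt "0.1 0.047 0" --pt "0.13 0.062 0" --pt "0.16 0.076 0" --pt "0.19 0.09 0" --pt "0.22 0.104 0" --pt "0.24 0.114 0" --pt "0.25 0.118 0" --turn '[-0.05,-0.15,-0.25,-0.35,-0.45,-0.55,-0.65,-0.72,-0.78,-0.8]'

```text
time_s: 6.78
tcp_pos: [0.4893, -0.022, 0.183]
eef_rot: [179.9, 0.1, -14.5]
contact_force: [0.2, 0.5, 0.4]
gripper_width: 0.0005
```

>>> servo_tool --grip '[1,1,1,1,1,1,1,1,1]' --pt "0.005 0.02 0.003" --pt "0.009 0.05 0.01" --pt "0.014 0.08 0.015" --pt "0.02 0.11 0.02" --pt "0.025 0.14 0.027" --pt "0.028 0.16 0.032" --pt "0.03 0.175 0.033" --pt "0.03 0.175 0.033" --pt "0.03 0.175 0.033" --turn '[-0.05,-0.1,-0.15,-0.2,-0.25,-0.25,-0.25,-0.25,-0.25]'

```text
time_s: 7.53
tcp_pos: [0.4744, -0.1967, 0.1499]
eef_rot: [-180.0, 0.1, -0.4]
contact_force: [0.6, 0.4, -0.7]
gripper_width: 0.0006
```

Run:
```python
from h import *
np.save('c7.npy',calibration("wrist"),allow_pickle=True)
p,d=capture("wrist");cv2.imwrite(f"pics/wrist7.png",p)
s=r.get_state();print(s['tcp_pos'],s['eef_rot'],s['gripper_width'],s['contact_force'])
p,d=capture("top");cv2.imwrite('pics/t7z.png',cv2.resize(p[205:255,200:270],None,fx=11,fy=11,interpolation=cv2.INTER_CUBIC))
```

```text
[ 0.47470973 -0.19609536  0.15018136] [-1.79998700e+02  5.09268816e-02 -3.25953694e-01] 0.0006885458146928114 [-0.09311878  1.8449546   0.14043119]
```

View pics/wrist7.png

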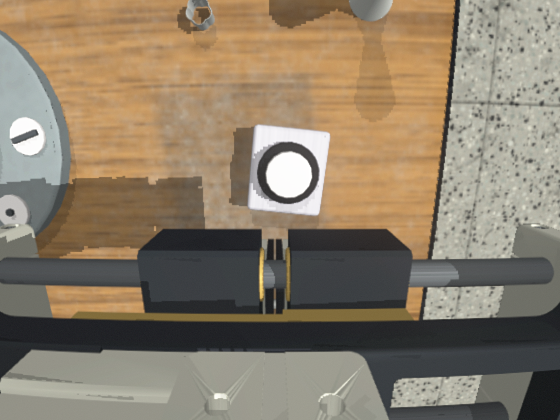

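View pics/t7z.png

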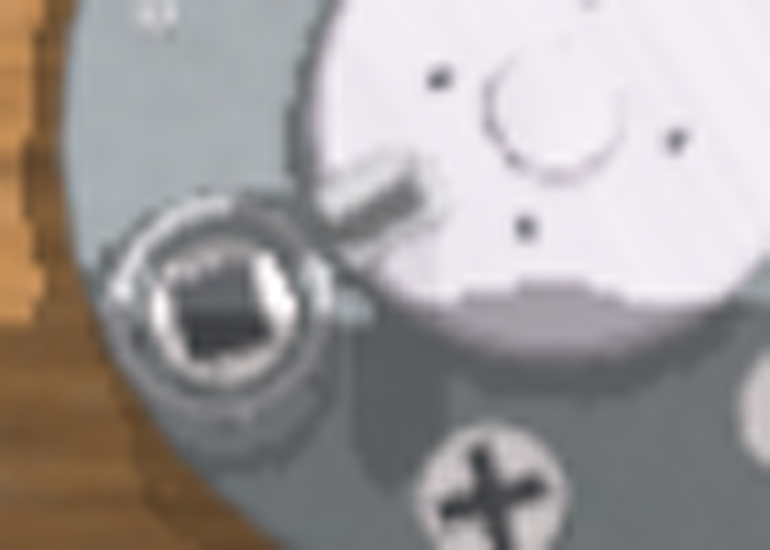

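Run:
```python
from h import *
c=np.load('c7.npy',allow_pickle=True).item()
print(atz("wrist",289,174,.049,c),r.get_state()['tcp_pos'])
```

```text
[ 0.50545435 -0.20993036  0.049     ] [ 0.47496233 -0.19559937  0.15038908]
```

>>> servo_tool --grip '[1,1,1,1,1,1,1,1]' --pt "0.01 0.004 0" --pt "0.022 0.009 0.005" --pt "0.029 0.012 0.02" --pt "0.029 0.012 0.045" --pt "0.029 0.012 0.07" --pt "0.029 0.012 0.085" --pt "0.029 0.012 0.094" --pt "0.029 0.012 0.094" --turn '[0,0,0,0,0,0,0,0]'

```text
time_s: 8.3
tcp_pos: [0.5036, -0.207, 0.0548]
eef_rot: [-180.0, 0.2, -0.2]
contact_force: [-0.3, 0.0, 0.2]
gripper_width: 0.0005
```

>>> servo_tool --grip '[1,1,1,1,1]' --pt "0 0 0.002" --pt "0 0 0.005" --pt "0 0 0.008" --pt "0 0 0.01" --pt "0 0 0.01" --turn '[0,0,0,0,0]'

```text
time_s: 8.72
tcp_pos: [0.5054, -0.2076, 0.0474]
eef_rot: [180.0, -0.2, -0.2]
contact_force: [1.6, 2.5, 3.8]
gripper_width: 0.0005
```

>>> servo_tool --grip '[1,1,1,1,1]' --pt "0 0 0.001" --pt "0 0 0.003" --pt "0 0 0.004" --pt "0 0 0.004" --pt "0 0 0.004" --turn '[0,0,0,0,0]'

```text
time_s: 9.13
tcp_pos: [0.5055, -0.2077, 0.0458]
eef_rot: [180.0, -0.2, -0.1]
contact_force: [-5.1, 7.8, 29.7]
gripper_width: 0.0007
```

Run:
```python
from h import *
d=np.load('top0.npy')
for v in range(216,244,1):
    print(v,[ (lambda o,dd:round(float((o+dd*d[v,u])[2]*1000)))(*ray("top",u,v)) for u in range(362,396,2)])
p,_=capture("side");cv2.imwrite('pics/s8.png',cv2.resize(p[255:345,270:370],None,fx=6,fy=6,interpolation=cv2.INTER_CUBIC))
s=r.get_state();print(s['tcp_pos'],s['contact_force'])
```

```text
216 [2, -2, 24, 28, 28, 32, 31, 30, 28, 30, 26, 27, 29, 22, -2, 0, -1]
217 [6, 1, 23, 31, 30, 31, 29, 28, 33, 28, 30, 28, 27, 28, 26, 0, -1]
218 [0, -3, 25, 28, 31, 24, 28, 32, 28, 31, 31, 31, 30, 27, 30, -3, 2]
219 [-2, 0, 22, 32, 29, 27, 32, 41, 45, 43, 40, 29, 30, 31, 30, 2, 1]
220 [-4, -1, 26, 29, 27, 31, 36, 42, 40, 42, 41, 37, 30, 33, 28, 0, 0]
221 [-3, 0, 26, 27, 32, 29, 1239, 38, 42, 44, 46, 44, 37, 31, 33, -4, -2]
222 [0, 5, 27, 32, 31, 38, 41, 40, 46, 55, 53, 43, 43, 27, 31, 3, -3]
223 [-2, -2, 24, 32, 31, 43, 43, 51, 53, 51, 53, 53, 38, 34, 28, -1, -2]
224 [-3, 0, 22, 31, 45, 41, 49, 49, 50, 49, 50, 49, 51, 44, 26, 1, 1]
225 [-2, -1, 26, 27, 40, 43, 53, 55, 53, 50, 50, 51, 53, 43, 28, -4, 2]
226 [-3, 4, 27, 27, 44, 42, 50, 51, 51, 49, 54, 52, 58, 45, 27, -1, 0]
227 [5, 7, 23, 28, 39, 38, 51, 52, 49, 55, 49, 51, 51, 39, 30, 3, -4]
228 [-2, 5, 28, 29, 40, 44, 52, 51, 56, 52, 52, 54, 55, 42, 31, 6, 4]
229 [0, 10, 31, 29, 38, 45, 54, 48, 54, 52, 54, 1239, 51, 42, 33, 0, 1]
230 [-4, 15, 29, 33, 46, 40, 50, 51, 53, 53, 47, 50, 48, 42, 33, 0, 4]
231 [4, 13, 27, 29, 41, 42, 45, 52
[... 269 characters left out ...]
, 25, 40, 41, 45, 50, 49, 50, 38, 36, 43, -2, -1, 1]
236 [-3, 23, 30, 29, 31, 39, 41, 38, 40, 45, 40, 43, 45, 32, 0, 3, -2]
237 [-3, 22, 28, 30, 28, 31, 39, 42, 46, 35, 44, 40, 41, 26, 2, 4, 2]
238 [0, 22, 32, 28, 35, 32, 33, 40, 39, 38, 45, 43, 29, 32, -3, -4, -5]
239 [-3, 25, 34, 30, 33, 28, 29, 36, 44, 42, 40, 28, 27, 26, -3, -2, 1]
240 [-2, 21, 31, 30, 29, 29, 28, 29, 33, 32, 30, 29, 28, 31, 5, 0, 3]
241 [-1, 24, 30, 33, 31, 24, 31, 31, 30, 31, 29, 27, 25, 29, -1, 1, -2]
242 [2, 22, 25, 32, 30, 30, 31, 32, 29, 29, 27, 28, 29, 30, -2, -1, -1]
243 [-1, 12, 28, 25, 1239, 27, 24, 28, 27, 30, 30, 29, 27, 24, 1, 3, -1]
[ 0.50555539 -0.20771251  0.04582836] [-5.47545791  7.56844124 30.55050145]
```

View pics/s8.png

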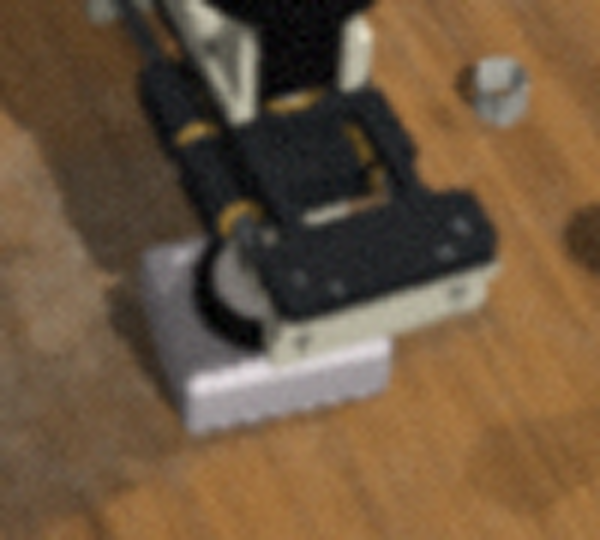

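>>> servo_tool --grip '[1,1,1,1,1,1,1,1]' --pt "0 0 -0.005" --pt "0 0 -0.012" --pt "0 0 -0.025" --pt "0 0 -0.05" --pt "-0.01 0 -0.08" --pt "-0.03 0 -0.11" --pt "-0.05 0 -0.12" --pt "-0.05 0 -0.12" --turn '[0,0,0,0,0,0,0,0]'

```text
time_s: 9.85
tcp_pos: [0.4518, -0.2076, 0.1653]
eef_rot: [-180.0, -0.2, -0.3]
contact_force: [-0.3, 0.5, 0.1]
gripper_width: 0.0006
```

>>> servo_tool --grip '[1,1,1]' --pt "0 0 0" --pt "0 0 0" --pt "0 0 0" --turn '[0,0,0]'

```text
time_s: 10.1
tcp_pos: [0.4539, -0.2075, 0.1617]
eef_rot: [-180.0, 0.1, -0.2]
contact_force: [-0.4, -0.5, 0.0]
gripper_width: 0.0002
```

Run:
```python
from h import *
s=r.get_state();print(s['tcp_pos'],s['contact_force'],s['time_s'])
p,d=capture("top");c=calibration("top")
z=[]
for u in range(374,384):
  for v in range(225,233):
    o,dd=ray("top",u,v,c);z.append((o+dd*d[v,u])[2])
print(np.median(z))
p,d=capture("wrist");c=calibration("wrist")
cv2.imwrite('pics/w9.png',p)
p,d=capture("top");cv2.imwrite('pics/t9.png',cv2.resize(p[165:275,195:405],None,fx=3.8,fy=3.8))
```

```text
[ 0.45387482 -0.20745582  0.16165732] [-0.38591644 -0.46916625  0.04956878] 10.1
0.577619027561294
```

View pics/w9.png

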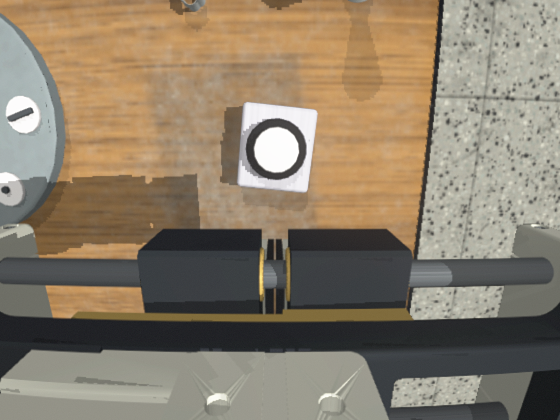

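View pics/t9.png

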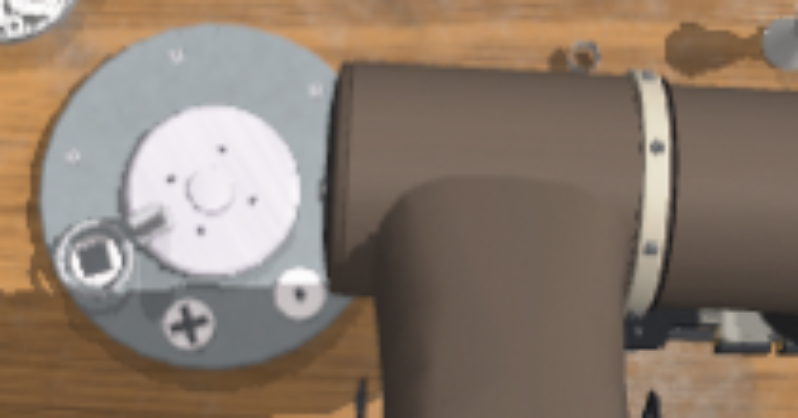

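Run:
```python
from h import *
c=calibration("wrist");p,d=capture("wrist")
f=lambda u,v:(lambda o,dd:(o+dd*d[v,u])[2])(*ray("wrist",u,v,c))
print("button",np.median([f(u,v) for u in range(268,284,2) for v in range(142,158,2)]),"box",np.median([f(u,110) for u in range(250,305,4)]))
order.close_job()
```

```text
button 0.050775881614139484 box 0.02845469419556837
the job is handed in; nothing more can be done
```

I set the dial to the square token, then pressed the button fully and let it come back up. The job is handed in at about 10 s of the 48 s allowed.

**Dial:** I put the fingers either side of the tab and pushed it about 79° clockwise. I backed off before lifting, so nothing pulled up on the dial, and it looks flat and seated in the later pictures. The two cameras put the ring's centre 0.6 mm (wrist) and 1.9 mm (top) from the square token's centre. They disagree slightly, but the ring has 5 mm of slack round the token. A later unobstructed top view showed it well centred, and it still looked so in the final one.

**Button:** I pressed it once with closed fingers, after the dial was set.
- **Pressed:** it stopped about 6 mm down, at 46 mm above the table, with about 30 N at the wrist. The housing rim is lower, at about 42 mm, so the fingers did not rest on it.
- **Released:** its top measured 51 mm, against 51–52 mm before the press.

**Position disagreement:** the wrist and top cameras differed by 3–6 mm on where the selector stands. I used a value in between for the push and judged the ring only against the token in the same picture.

I saw no contact with the loose things, but I did not measure their positions again at the end. My last top-camera height reading for the button was blocked by the arm, so the final value comes from the wrist camera.

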